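# Slide the cake on its board between hotplate and oven dish

### The job

Push the white board with the chocolate cake on it along the table, through the narrow gap between the white hotplate and the blue oven dish, until the whole board lies on the red baking mat on the other side. Push only against the board, with the fingers: do not touch the cake or let it shift on the board, do not lift or tip the board, leave everything else standing where it is, and finish with the hand clear.

Things in the scene. Friction and masses are not known exactly. Their poses are not given: they have to be found in the camera images.
- board: white cake board, a loose slab 130 mm along its x, 170 mm along its y, 16 mm thick, corners rounded 10 mm, about 0.3 kg, flat on the table; origin at the centre of its underside, z up. It starts at one end of the gap (left or right), long side roughly along the gap, up to 0.3 rad askew and up to 30 mm off the gap's middle line. With the cake on it, it slides under a push of about 2 to 8 N.
- cake: round chocolate layer cake, 108 mm across, 43 mm high (top 59 mm above the table), about 0.3 kg, standing loose in the middle of the board, which leaves about 31 mm of bare board at each short end and 11 mm at each long side; origin at the centre of its underside
- hotplate: white electric hotplate with a black round plate, fixed (does not move); 240 mm along its x, 220 mm along its y, 58 mm high; origin at the centre of its underside, z up. Its plain face at x = -120 mm, towards the robot, is one side of the gap.
- dish: blue stoneware oven dish full of golden bake, fixed (does not move), nearer the robot than the hotplate, axes parallel to the hotplate's; 55 mm high; origin at the foot of the middle of its long face on the gap, so it spans x = -150 to 0 mm, y = +-100 mm, plus grip tabs at its ends out to y = +-124 mm (x = -113 to -37 mm). The face at x = 0 is the other side of the gap.
- gap_side (a point): middle of the hotplate's face on the gap, at table height (in the hotplate's axes). The gap runs along the hotplate's y, 220 mm long, and is 140 to 146 mm wide from this face to the dish: 5 to 8 mm to spare on each side of the board.
- mat: thin red baking mat with a cream border line, flat on the table (1 mm, no step to climb, does not move) at the other end of the gap from the board; 240 mm along its x, 230 mm along its y; origin at its centre. Its axes are within 0.05 rad of the hotplate's, and its centre is within 30 mm of the gap's middle line.
- corner_fl (a point): the board's +x +y corner (in the board's own axes), on its underside, where the straight edges would meet; 65 mm and 85 mm from the board's origin
- corner_fr (a point): the board's +x -y corner (in the board's own axes), on its underside, where the straight edges would meet; 65 mm and 85 mm from the board's origin
- corner_nl (a point): the board's -x +y corner (in the board's own axes), on its underside, where the straight edges would meet; 65 mm and 85 mm from the board's origin
- corner_nr (a point): the board's -x -y corner (in the board's own axes), on its underside, where the straight edges would meet; 65 mm and 85 mm from the board's origin
- mixing_bowl: bystander, loose: turquoise mixing bowl, 210 mm across, 115 mm high; origin at the centre of its underside; leave alone
- green_bowl: bystander, loose: small green bowl, 120 mm across, 45 mm high; origin at the centre of its underside; leave alone
- white_bowl: bystander, loose: small white bowl, 124 mm across, 50 mm high; origin at the centre of its underside; leave alone
- spatula: bystander, loose: red spatula lying flat, 270 mm long; origin on its underside; leave alone
- jam_jar: bystander, loose: jam jar with red lid, 68 mm across, 65 mm high; origin at the centre of its underside; leave alone
- mug: bystander, loose: blue mug, 80 mm across, 90 mm high; origin at the centre of its underside; leave alone
- oil_bottle: bystander, loose: dark green bottle, 66 mm across, 220 mm high; origin at the centre of its underside; leave alone

How it is judged (in metres and radians):
On the way:
1. the board is in the gap, its middle between the hotplate and the dish (y of board in the frame of hotplate between -0.05 and 0.05 m and x of board in the frame of hotplate between -0.21 and -0.175 m and height (world z) of board below 0.006 m), for 0.1 s.
At the end, for the whole second after the job is handed in: The whole board lies on the mat (each corner inside the mat's outline, or at most 4 mm over it), flat on the table and at rest, with the cake upright and within 15 mm of the board's middle (x of corner_fl in the frame of mat between -0.124 and 0.124 m and y of corner_fl in the frame of mat between -0.119 and 0.119 m and x of corner_fr in the frame of mat between -0.124 and 0.124 m and y of corner_fr in the frame of mat between -0.119 and 0.119 m and x of corner_nl in the frame of mat between -0.124 and 0.124 m and y of corner_nl in the frame of mat between -0.119 and 0.119 m and x of corner_nr in the frame of mat between -0.124 and 0.124 m and y of corner_nr in the frame of mat between -0.119 and 0.119 m and height (world z) of board below 0.004 m and angle between board's own z axis and vertical below 0.05 rad and linear speed of board below 0.01 m/s and angle between cake's own z axis and vertical below 0.08 rad and horizontal distance between cake and board below 0.015 m); the robot touches nothing.
It fails at once if the board was lifted or tipped (height (world z) of board above 0.01 m or angle between board's own z axis and vertical above 0.1 rad).
It fails at once if the robot touched the cake (contact force between any of the fingers, the arm and cake above 0.5 N).
It fails at once if the cake shifted on the board or tipped (horizontal distance between cake and board above 0.015 m or angle between cake's own z axis and vertical above 0.15 rad).
It fails at once if a bystander was moved by more than 20 mm (distance of any of mixing_bowl, green_bowl, white_bowl, spatula, jam_jar, mug, oil_bottle from where it was at the start of the episode above 0.02 m).
It also fails if it takes over 69 s, if anything falls off the work surface, if the arm or the gripper's body presses on something with over 40 N, if the wrist force passes 120 N, or if a joint passes its speed limit or range.

### The arm

A 7-joint arm with a two-finger parallel gripper is mounted at the origin on the work surface. World frame = base frame: x ahead of the robot, y to its left, z up, the work surface at z = 0. Lengths are in mm, angles in rad, forces in N, time in s.
With the tool pointing down it reaches from about 400 to 850 mm from the base axis. Payload 10.4 kg.
Tool frame: the origin (TCP) lies on the centre line of the jaws, within the pads' length; the fingertips stand 19 mm ahead of it and the grasp point (between the pads) is the TCP; z points along the fingers, y is the direction in which the jaws open and shut (so a half turn about z gives the same grasp; the last joint's range is limited). The gripper opens to 87 mm and grips with 3 to 60 N. Pads are 19 mm wide; open, the fingers measure 117 mm over their backs; the gripper's body (75 mm by 190 mm) begins 51 mm behind the grasp point.
Start: joints at [-1.132, 0.332, -0.065, 1.46, 0.022, 1.35, -0.088], TCP at [278.466, 559.559, 241.576] pointing down, gripper open.
Joint ranges: [-2.6, 2.6], [-0.5, 2.12], [-1.47, 1.34], [0.16, 2.42], [-1.27, 4.41], [0.06, 2.06], [-2.6, 2.6]. Speed limits (rad/s): [2.22, 2.22, 2.79, 2.79, 3.14, 3.14, 3.14].

### API

Orientations are given as a rotation vector (axis times angle).
In Python, from station import sense, optics, hand_in, nets gives the robot as it stands. The module is installed in compiled form; this text tells all that it offers.
- The arm moves only by the tool drive_tool, never from a script. Its arguments are lists of equal length, an entry for each row: "xyz": the shift along the world's x, y, z in mm, a list of three; "turn": the turn about the world's z in rad. A call has 1 to 8 rows; each row shifts and turns the pose as measured when the row begins; what a row does not reach is not made up. A row lasts 1/8 s, in which the tool goes at most 62.5 mm and 10.7 degrees, less where a joint would pass 70% of its speed; a pose out of reach is approached as far as the arm can. A call with a gripper value outside its range is refused whole. "grip" is the closure in counts, from 0 (fully open) to 255 (shut), set as the call begins (left out, the last holds). The fingers move at their own pace and stop on an object; the grip force is fixed at half the most. Time passes only in rows, so rows that do not move let the fingers close. It gives the time, the measured TCP pose, the force and the opening at its end, in the units of the state.
- sense(): the state, without advancing time (a new reading comes with each control period).
- optics.camera(name): name is "scene" or "top" or "wrist"; returns the picture (480x640x3 uint8, red, green, blue); there is no depth.
- optics.camera_info(name): a dict with "vertical_fov" (degrees; the focal length in pixels is half the picture's height over the tangent of half this angle, whatever the lens; pixels are square), "cx", "cy" (the principal point, pixels), "R" (3x3) and "t" (3): a world point X has camera coordinates R X + t. Camera axes: x right, y down, z forward; pixel columns grow to the right and rows downward; lengths in mm; the calibration is good to about 2 mm. A picture is of the moment at which its call begins: read the wrist's pose just before it. camera_info takes no time and is no camera call; for the wrist camera it gives the pose at the moment of the call.
- hand_in(): hands the job in, once; it reports no verdict.
Trained networks look in the newest picture that a camera, given by its name, has taken for a name from the list of things; names that differ only in an ending like _2 or _b are one class to them, and where a whole thing is asked for, a point or a joint stands for the part that bears it (a point fixed in the world has none). Each returns a list of dicts, best first, with "p" (0 to 1); they miss things now and then, are a little off and sometimes report something else, mostly with a low value. They report only what shows in the picture. A call takes as long as a camera call.
- nets.trace(camera, thing): "region" (480x640 bool, what is visible of it) and "at" ([column, row] in pixels, amid what is visible of it).
The state is a dict: "t": time; "joint_positions": joint angles; "dq": joint speeds; "effort": joint torques, N m; "tool_pos": TCP position; "tcp_rot": TCP orientation; "ft_force": force on the tool from outside, world axes, zero at the start; "ft_torque": the same for the moment, N m; "width": finger opening in mm.
Only numpy, scipy, OpenCV 4.12 (cv2) and the standard library are available. Lean on these libraries where they do the work, as an engineer would, in place of code of your own. Each camera call takes 0.05 s, during which the arm holds its last target.

## Working session

There is one attempt and no reset: what is moved stays moved. The work goes in short steps, Python scripts to look and compute and a tool call to move; the robot and the scene stay as the last step left them, time stands still between calls to the robot, and variables do not carry over. Pictures are saved under pics/ and viewed, and the job is handed in when it is done.

Besides the shell and the picture viewer there is one more tool, called by a JSON object that holds its "fn" and its "kwargs", one argument or row to a line. drive_tool: Moves the arm, as the interface text tells. Its arguments: {"type":"object","properties":{"xyz":{"type":"array"},"turn":{"type":"array"},"grip":{"type":"number"}},"required":["xyz","turn"]}

```bash
mkdir -p pics
python3 - <<'E'
from station import sense, optics
import cv2
s=sense(); print({k:s[k] for k in('t','tool_pos','tcp_rot','ft_force','width')})
for n in('scene','top'):
    im=optics.camera(n); cv2.imwrite(f'pics/{n}0.png',im[:,:,::-1]); i=optics.camera_info(n); print(n,i)
E
```

```text
{'t': 0.0, 'tool_pos': array([278.33042553, 559.19366729, 240.76797626]), 'tcp_rot': array([-7.18950588e-01, -3.05797922e+00,  2.19273737e-03]), 'ft_force': array([ 0.58048167, -0.53028186,  1.32968944]), 'width': 87.24460116297249}
scene {'vertical_fov': 51.345343656451575, 'cx': 320.3486454445362, 'cy': 235.0227748729052, 'R': array([[-0.82190556,  0.5691936 , -0.02213375],
       [ 0.33217413,  0.44736343, -0.83037721],
       [-0.46274356, -0.6898439 , -0.55676188]]), 't': array([ 407.89566355, -159.66626371, 1677.16028421])}
top {'vertical_fov': 52.927580026664444, 'cx': 319.7343543374717, 'cy': 233.0636492068393, 'R': array([[ 0.02652453, -0.99963337, -0.0054385 ],
       [-0.99325003, -0.02573982, -0.11310105],
       [ 0.1129196 ,  0.00840174, -0.99356861]]), 't': array([6.66631831e-01, 4.94145427e+02, 1.43726904e+03])}
```

View pics/top0.png

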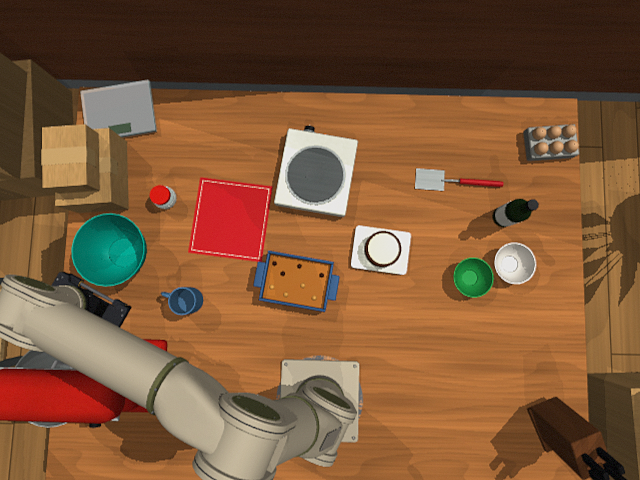

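View pics/scene0.png

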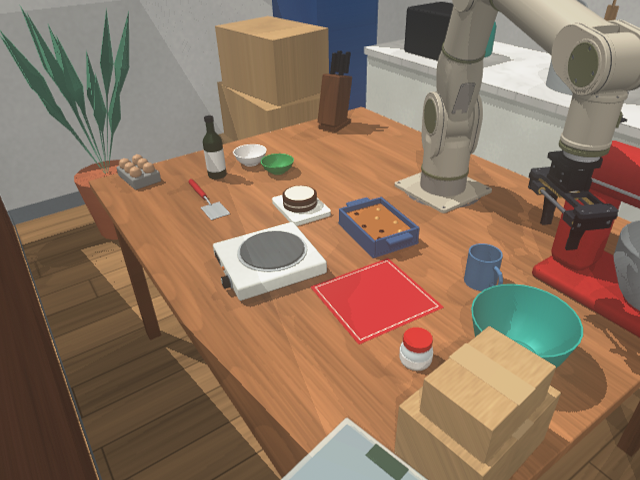

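The board is at the right end (px 381,250) and the mat at the left (px 230,218), so the push goes toward +y. Next I'll measure the poses.

```bash
cat > h.py <<'E'
import numpy as np, cv2
from scipy.optimize import minimize
from station import sense, optics, nets
def cam(n):
    i=optics.camera_info(n); f=240/np.tan(np.radians(i['vertical_fov'])/2)
    return f,i['cx'],i['cy'],np.array(i['R']),np.array(i['t'])
def proj(c,X):
    f,cx,cy,R,t=c; Y=np.atleast_2d(X)@R.T+t
    return np.c_[f*Y[:,0]/Y[:,2]+cx, f*Y[:,1]/Y[:,2]+cy]
def back(c,uv,z):
    f,cx,cy,R,t=c; uv=np.atleast_2d(uv)
    d=np.c_[(uv[:,0]-cx)/f,(uv[:,1]-cy)/f,np.ones(len(uv))]@R; o=-R.T@t
    s=(z-o[2])/d[:,2]; return o+d*s[:,None]
def boxpts(p,ext,z0,z1):
    x,y,a=p; x0,x1,y0,y1=ext
    P=np.array([[i,j] for i in(x0,x1) for j in(y0,y1)]); R=np.array([[np.cos(a),-np.sin(a)],[np.sin(a),np.cos(a)]])
    Q=P@R.T+[x,y]; return np.r_[np.c_[Q,np.full(4,z0)],np.c_[Q,np.full(4,z1)]]
def rect(region,c,z):
    m=region.astype(np.uint8); n,l,st,_=cv2.connectedComponentsWithStats(m)
    k=1+np.argmax(st[1:,4]); cs,_=cv2.findContours((l==k).astype(np.uint8),cv2.RETR_EXTERNAL,cv2.CHAIN_APPROX_NONE)
    W=back(c,max(cs,key=len)[:,0,:].astype(float),z)[:,:2]
    return cv2.minAreaRect(W.astype(np.float32)),W
E
python3 - <<'E'
from h import *
for n in('top','scene'):
    optics.camera(n); c=cam(n)
    for th,z in(('board',16),('hotplate',58),('dish',55),('mat',1),('cake',59)):
        r=nets.trace(n,th)
        for q in r[:1]:
            rr,_=rect(q['region'],c,z); print(n,th,round(q['p'],2),q['at'],np.round(rr[0],1),np.round(rr[1],1),round(rr[2],1),q['region'].sum())
            np.save(f'pics/{n}_{th}.npy',q['region'])
print(sense()['t'])
E
```

```text
top board 0.68 [365.7, 257.6] [ 448.1 -171.9] [169.9 130.5] 83.6 1184
top hotplate 0.68 [312.8, 171.0] [684.   29.1] [223.1 267. ] 81.4 5857
top dish 0.6 [295.3, 280.8] [346.4  80.2] [246.2 150.1] 81.6 3812
top mat 0.75 [228.8, 216.3] [534.  293.5] [234.4 243.8] 84.4 5696
top cake 0.97 [383.3, 250.0] [ 448.  -172.3] [107.1 106.7] 0.9 1096
scene hotplate 0.86 [265.4, 259.6] [710.6  67.1] [259.  259.3] 81.5 5661
scene dish 0.69 [378.0, 223.0] [377.1 102.5] [281.5 187.4] 81.1 3277
scene mat 0.56 [375.8, 297.1] [538.4 295. ] [233.9 241.9] 84.1 6205
scene cake 0.85 [302.7, 198.6] [ 476.3 -139.8] [166.8 108.6] 55.6 847
0.7
```

Run:
```python
from h import *
f,cx,cy,R,t=cam('wrist'); print(f,cx,cy,-R.T@t,R.round(3)); print(sense()['tool_pos'], -cam('top')[3].T@cam('top')[4])
from scipy.spatial.transform import Rotation as Ro
print(Ro.from_rotvec(sense()['tcp_rot']).as_matrix().round(3))
```

```text
422.83496086541106 321.4767754527318 240.45443299446106 [203.69039173 596.06126935 384.37977464] [[ 0.445  0.895  0.   ]
 [ 0.855 -0.425  0.298]
 [ 0.267 -0.132 -0.955]]
[278.46593391 559.56036544 241.62408676] [3.28496430e+02 1.31003601e+00 1.48391739e+03]
[[-0.895  0.446  0.   ]
 [ 0.446  0.895  0.   ]
 [ 0.     0.    -1.   ]]
```

{"fn": "drive_tool", "kwargs": {
  "xyz": [
    [21,-48,12],
    [21,-48,12],
    [21,-48,12],
    [21,-48,12],
    [21,-48,12],
    [21,-48,12],
    [21,-48,12],
    [21,-48,12]
  ],
  "turn": [-0.13,-0.13,-0.13,-0.13,-0.13,-0.13,-0.13,-0.13],
  "grip": 0
}}

```text
t: 1.7
tool_pos: [446.8, 165.9, 339.6]
tcp_rot: [-2.171, -2.267, -0.004]
ft_force: [0.7, 1.1, -0.2]
width: 87.1
```

{"fn": "drive_tool", "kwargs": {
  "xyz": [
    [24,-50,10],
    [24,-50,10],
    [0,0,0]
  ],
  "turn": [-0.1,-0.1,0]
}}

```text
t: 2.08
tool_pos: [497.1, 57.8, 362.2]
tcp_rot: [-2.404, -2.022, -0.011]
ft_force: [-0.1, -0.2, -0.2]
width: 86.9
```

Run:
```python
from h import *
s=sense(); print(s['tool_pos'],s['t'],s['tcp_rot'])
im=optics.camera('wrist'); c=cam('wrist'); cv2.imwrite('pics/w1.png',im[:,:,::-1])
np.savez('pics/w1.npz',im=im,R=c[3],t=c[4],k=np.array(c[:3]))
for th,z in(('board',16),('hotplate',58),('dish',55),('mat',1),('cake',59)):
    for q in nets.trace('wrist',th)[:1]:
        rr,_=rect(q['region'],c,z); print(th,round(q['p'],2),q['at'],np.round(rr[0],1),np.round(rr[1],1),round(rr[2],1),q['region'].sum())
        np.save(f'pics/w1_{th}.npy',q['region'])
```

```text
[497.08762444  57.84884627 362.2296359 ] 2.075 [-2.40435932 -2.02164788 -0.01064483]
board 0.71 [313.8, 320.5] [ 455.9 -116.3] [ 73.5 130. ] 82.1 4683
hotplate 0.73 [492.4, 171.0] [682.4  34.6] [212.6 255.3] 81.6 44429
dish 0.58 [185.0, 183.0] [352.   79.7] [245.5 157.9] 81.6 29490
mat 0.87 [319.4, 39.9] [525.2 219.4] [ 81.2 239.6] 84.3 16336
cake 0.76 [320.0, 392.0] [ 446.2 -201.2] [ 41.4 101.4] 80.3 2847
```

View pics/w1.png

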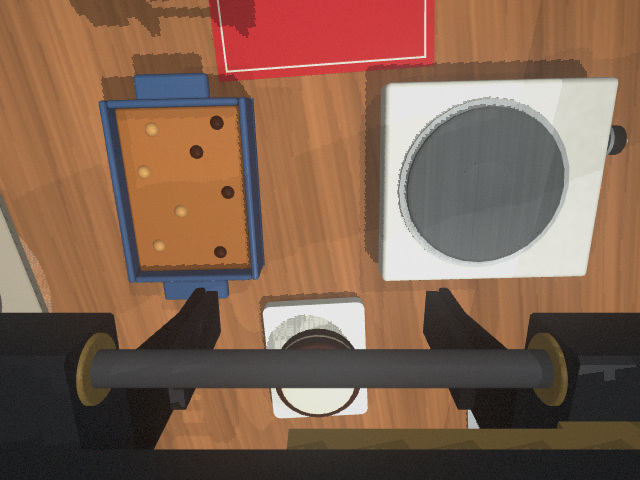

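Run:
```python
import cv2
im=cv2.imread('pics/w1.png'); cv2.imwrite('pics/w1z.png',cv2.resize(im[60:300,230:430],None,fx=2.5,fy=2.5,interpolation=cv2.INTER_CUBIC))
```

```text
(no output)
```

View pics/w1z.png

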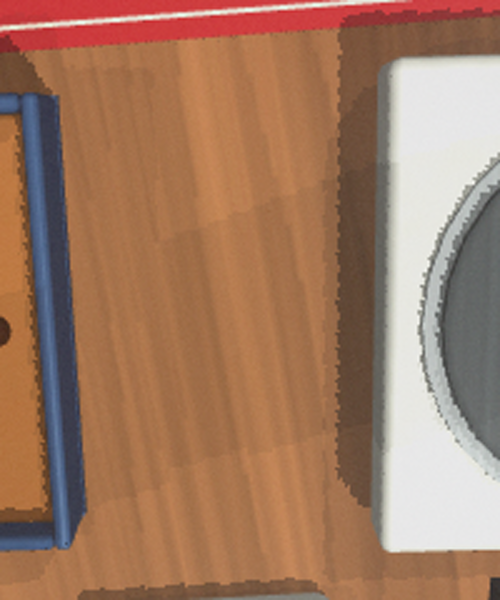

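```bash
cat > gap.py <<'E'
from h import *
d=np.load('pics/w1.npz'); im=d['im'].astype(float); c=(*d['k'],d['R'],d['t'])
sat=im[...,0]-im[...,2]  # R-B: wood strongly positive, blue neg, grey ~0
def cross(row,rng,lev,sign):
    v=sat[row]
    for u in rng:
        a,b=v[u],v[u+1]
        if (a-lev)*(b-lev)<=0 and (b-a)*sign>0: return u+(lev-a)/(b-a)
L=[];Rr=[]
for r in range(110,256,2):
    l=cross(r,range(238,300),8,1); 
    q=cross(r,range(350,392),20,-1)
    if l: L.append((l+0.,r))
    if q: Rr.append((q+0.,r))
def line(P):
    W=back(c,np.array(P),0)[:,:2]
    vx,vy,x,y=cv2.fitLine(W.astype(np.float32),cv2.DIST_HUBER,0,.01,.01).ravel()
    if vy<0: vx,vy=-vx,-vy
    n=np.array([vy,-vx]); return np.array([vx,vy]),np.array([x,y]),np.abs((W-[x,y])@n).mean()
a=line(L); b=line(Rr)
for k in(a,b): print(np.degrees(np.arctan2(k[0][1],k[0][0])),k)
print(L[:3],Rr[:3],len(L),len(Rr))
g=a[0]+b[0]; g/=np.linalg.norm(g); n=np.array([g[1],-g[0]])
print('width',(b[1]-a[1])@n,'g',g,np.degrees(np.arctan2(g[1],g[0])),'mid offset n.',(a[1]@n+b[1]@n)/2)
E
python3 gap.py
```

```text
81.81213 (array([0.1424193, 0.9898064], dtype=float32), array([421.47186,  71.3771 ], dtype=float32), np.float64(0.0876633964233852))
81.7691 (array([0.14316273, 0.9896992 ], dtype=float32), array([565.60516 ,  54.512714], dtype=float32), np.float64(0.12435680859042843))
[(np.float64(253.35555555555555), 110), (np.float64(253.37209302325581), 112), (np.float64(253.62857142857143), 114)] [(np.float64(380.6666666666667), 110), (np.float64(380.67857142857144), 112), (np.float64(380.6551724137931), 114)] 73 73
width 145.06444 g [0.14279102 0.9897529 ] 81.79062 mid offset n. 479.49316
```

Run:
```python
from h import *
print(np.round(sense()['joint_positions'],2))
g=np.array([.14279,.98975]);n=np.array([.98975,-.14279])
for N,S in((385,-106),(393,-106),(404,-106),(468,-210),(479.5,-210),(479.5,275)): print(N,S,N*n+S*g,np.linalg.norm(N*n+S*g))
```

```text
[-0.64 -0.01  0.42  1.6  -0.    1.54 -0.38]
385 -106 [ 365.91801 -159.88765] 399.32449294387465
393 -106 [ 373.83601 -161.02997] 407.04301199126485
404 -106 [ 384.72326 -162.60066] 417.67327113123144
468 -210 [ 433.2171  -274.67322] 512.954611556986
479.5 -210 [ 444.599225 -276.315305] 523.4678773791603
479.5 275 [513.852375 203.713445] 552.7598311806934
```

{"fn": "drive_tool", "kwargs": {
  "xyz": [
    [-14,-26,-22],
    [-14,-26,-22],
    [-14,-26,-22],
    [-14,-26,-22],
    [-14,-26,-22],
    [-14,-26,-22],
    [-14,-26,-22],
    [-14,-26,-22]
  ],
  "turn": [-0.18,-0.18,-0.18,-0.18,-0.18,-0.18,-0.18,-0.18]
}}

```text
t: 3.38
tool_pos: [379.9, -140.4, 180.0]
tcp_rot: [3.137, -0.085, 0.011]
ft_force: [0.7, 0.1, 0.1]
width: 86.9
```

{"fn": "drive_tool", "kwargs": {
  "xyz": [
    [-8,-12,-35],
    [-6,-8,-35],
    [0,0,-20],
    [0,0,0]
  ],
  "turn": [-0.05,-0.04,0,0]
}}

```text
t: 3.88
tool_pos: [363.9, -159.6, 86.6]
tcp_rot: [3.131, -0.23, 0.01]
ft_force: [0.5, -0.0, -0.0]
width: 87.3
```

```bash
cat > look.py <<'E'
import sys
from h import *
from scipy.spatial.transform import Rotation as Ro
name=sys.argv[1]; cs=sys.argv[2:]
g=np.array([.14279,.98975]);nv=np.array([.98975,-.14279])
s=sense(); p=s['tool_pos']; y=Ro.from_rotvec(s['tcp_rot']).as_matrix()[:,1]
print('t',s['t'],'tcp',p.round(1),'n,s',round(p[:2]@nv,1),round(p[:2]@g,1),'jaw deg',round(np.degrees(np.arctan2(y[1],y[0])),2),'F',s['ft_force'].round(1),'q',s['joint_positions'].round(2))
for cn in cs:
    im=optics.camera(cn); c=cam(cn); cv2.imwrite(f'pics/{name}_{cn}.png',im[:,:,::-1])
    for th,z in(('board',16),('cake',59)):
        for q in nets.trace(cn,th)[:1]:
            rr,_=rect(q['region'],c,z); C=np.array(rr[0]); print(cn,th,round(q['p'],2),C.round(1),'n,s',round(C@nv,1),round(C@g,1),np.round(rr[1],1),round(rr[2],1))
            np.save(f'pics/{name}_{cn}_{th}.npy',q['region'])
E
python3 look.py a wrist top
```

```text
t 3.875 tcp [ 363.9 -159.6   86.6] n,s 383.0 -106.0 jaw deg -98.42 F [ 0.5 -0.  -0. ] q [-0.32 -0.05  0.62  2.23  0.04  0.94 -1.44]
wrist board 0.73 [ 439.6 -174.8] n,s 460.1 -110.3 [171.1 108.5] 83.1
wrist cake 0.9 [ 440.4 -176.4] n,s 461.1 -111.7 [105.   82.5] 81.6
top board 0.7 [ 472.1 -115.4] n,s 483.7 -46.8 [ 64.9 113.7] 66.0
top cake 0.94 [ 462.6 -169.3] n,s 482.0 -101.5 [ 78.3 110. ] 12.4
```

View pics/a_wrist.png

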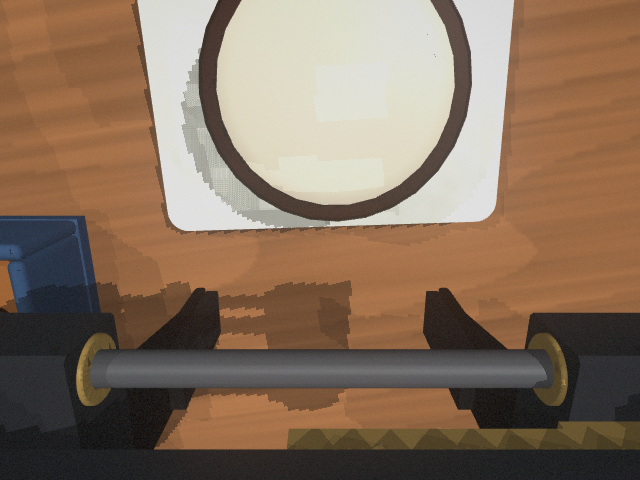

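View pics/a_top.png

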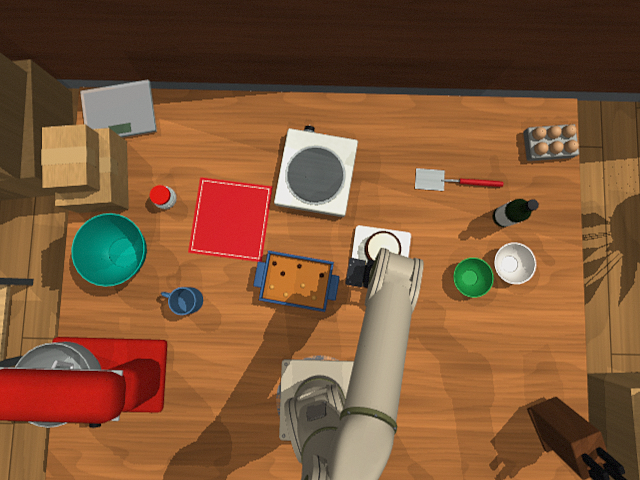

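```bash
cat > edge.py <<'E'
from h import *
g=np.array([.14279,.98975]);nv=np.array([.98975,-.14279])
c=cam('wrist')
P=back(c,[(200,230.8),(330,226.5),(470,222.3)],16)
for q in P: print(q[:2].round(1),(q[:2]@nv).round(1),(q[:2]@g).round(1))
E
python3 edge.py
```

```text
[394.7 -99.9] 404.9 -42.5
[ 386.9 -168.3] 407.0 -111.3
[ 378.3 -241.6] 408.9 -185.1
```

{"fn": "drive_tool", "kwargs": {
  "xyz": [
    [0,0,-30],
    [0,0,-25],
    [0,0,-7],
    [0,0,0],
    [4,-0.6,0],
    [4,-0.6,0],
    [3,-0.4,0],
    [0,0,0]
  ],
  "turn": [0,0,0,0,0,0,0,0]
}}

```text
t: 5.18
tool_pos: [380.5, -161.5, 29.1]
tcp_rot: [3.133, -0.228, 0.027]
ft_force: [-1.4, -0.1, 0.1]
width: 87.3
```

```bash
python3 look.py b wrist
```

```text
t 5.175 tcp [ 380.5 -161.5   29.1] n,s 399.7 -105.5 jaw deg -98.34 F [-1.4 -0.1  0.1] q [-0.31  0.12  0.64  2.25 -0.11  0.78 -1.32]
wrist board 0.81 [ 450.2 -121.2] n,s 462.9 -55.7 [ 59.1 105.3] 81.7
wrist cake 0.7 [ 444.  -177.8] n,s 464.9 -112.6 [102.7  80.7] 81.7
```

View pics/b_wrist.png

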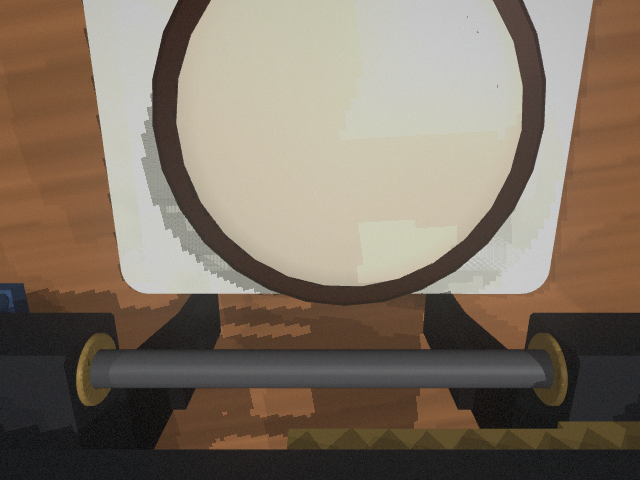

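```bash
sed -i 's/\[(200.*\],16)/[(150,293),(250,293),(540,293)],16)/' edge.py; python3 edge.py
```

```text
[400.8 -95. ] 410.2 -36.8
[ 394.9 -134.8] 410.1 -77.0
[ 378.1 -250.2] 409.9 -193.7
```

{"fn": "drive_tool", "kwargs": {
  "xyz": [
    [2,-0.3,-3],
    [2,-0.3,-1],
    [0,0,0]
  ],
  "turn": [0,0,0]
}}

```text
t: 5.7
tool_pos: [382.5, -161.9, 24.3]
tcp_rot: [-3.132, 0.23, -0.021]
ft_force: [0.1, 0.1, -1.3]
width: 87.4
```

```bash
python3 look.py c wrist
```

```text
t 5.7 tcp [ 382.5 -161.9   24.3] n,s 401.7 -105.6 jaw deg -98.4 F [ 0.1  0.1 -1.3] q [-0.3   0.14  0.63  2.24 -0.13  0.77 -1.3 ]
wrist cake 0.55 [ 445.7 -178.2] n,s 466.6 -112.7 [101.8  79. ] 81.6
```

View pics/c_wrist.png

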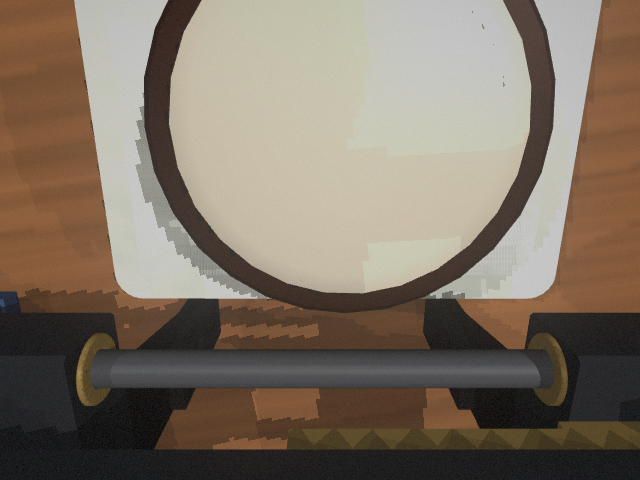

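```bash
sed -i 's/\[(150.*\],16)/[(150,298),(250,298),(530,298.5)],16)/' edge.py; python3 edge.py
```

```text
[402.4 -97.1] 412.1 -38.7
[ 396.7 -135.9] 412.0 -77.9
[ 380.6 -244.4] 411.6 -187.5
```

{"fn": "drive_tool", "kwargs": {
  "xyz": [
    [2.5,-0.4,0],
    [1,-0.1,0],
    [0,0,0],
    [-10,1.4,0],
    [-6,1,15],
    [20,-10,50],
    [20,-20,60],
    [20,-20,60]
  ],
  "turn": [0,0,0,0,0,0.15,0.18,0.18]
}}

```text
t: 6.85
tool_pos: [422.6, -207.6, 205.3]
tcp_rot: [-3.082, -0.59, -0.01]
ft_force: [1.4, 0.3, -0.3]
width: 87.2
```

{"fn": "drive_tool", "kwargs": {
  "xyz": [
    [10,30,28],
    [10,30,26],
    [10,30,26],
    [10,30,26],
    [10,30,26],
    [10,30,26],
    [0,0,0]
  ],
  "turn": [0.175,0.175,0.175,0.175,0.175,0.175,0]
}}

```text
t: 7.72
tool_pos: [484.2, -25.6, 373.8]
tcp_rot: [-2.341, -2.093, -0.029]
ft_force: [-0.1, -0.4, 0.3]
width: 87.0
```

```bash
python3 look.py d wrist top
```

```text
t 7.725 tcp [484.2 -25.6 373.8] n,s 482.9 43.8 jaw deg -6.4 F [-0.1 -0.4  0.3] q [-0.54 -0.06  0.49  1.62  0.01  1.56 -0.16]
wrist board 0.74 [ 458.  -167.9] n,s 477.3 -100.8 [155.1 129.7] 81.3
wrist cake 0.56 [ 458.1 -166.1] n,s 477.2 -99.0 [106.5 105.6] 83.0
top board 0.67 [593.6 503.4] n,s 515.6 583.0 [66.  78.5] 1.5
top cake 0.74 [ 457.  -191.4] n,s 479.6 -124.2 [107.4  73.9] 0.4
```

View pics/d_wrist.png

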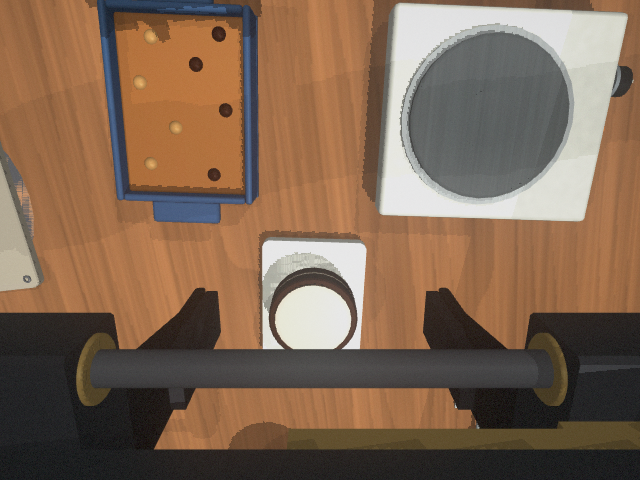

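```bash
cat > rel.py <<'E'
import sys
from h import *
f=sys.argv[1]; A=eval(sys.argv[2]); B=eval(sys.argv[3])  # gap rows/cols, board rows/cols
im=cv2.imread(f)[:,:,::-1].astype(float); c=cam('wrist'); sat=im[...,0]-im[...,2]
def cross(row,rng,lev,sign):
    v=sat[row]
    for u in rng:
        a,b=v[u],v[u+1]
        if (a-lev)*(b-lev)<=0 and (b-a)*sign>0: return u+(lev-a)/(b-a)
def line(rows,rng,lev,sign,z):
    P=[(cross(r,rng,lev,sign),r) for r in rows]; P=[p for p in P if p[0] is not None]
    W=back(c,np.array(P),z)[:,:2]
    vx,vy,x,y=cv2.fitLine(W.astype(np.float32),cv2.DIST_HUBER,0,.01,.01).ravel()
    if vy<0: vx,vy=-vx,-vy
    return np.array([vx,vy]),np.array([x,y]),len(P),np.abs((W-[x,y])@[vy,-vx]).mean()
rows=range(*A[0]); d=line(rows,range(*A[1]),8,1,0); h=line(rows,range(*A[2]),20,-1,0)
rows=range(*B[0]); l=line(rows,range(*B[1]),25,-1,16); r=line(rows,range(*B[2]),25,1,16)
g=d[0]+h[0]; g/=np.linalg.norm(g); n=np.array([g[1],-g[0]])
for nm,k in zip('dhlr',(d,h,l,r)): print(nm,round(np.degrees(np.arctan2(k[0][1],k[0][0])),2),'n',round(k[1]@n,1),'s',round(k[1]@g,1),k[2],round(k[3],2))
print('gap mid',(d[1]@n+h[1]@n)/2,'width',(h[1]-d[1])@n,'board mid',(l[1]@n+r[1]@n)/2,(r[1]-l[1])@n)
E
python3 rel.py pics/d_wrist.png "((20,185,2),(235,300),(350,395))" "((258,335,2),(235,300),(340,400))"
```

```text
d 80.98 n 405.5 s 151.6 83 0.07
h 81.11 n 550.2 s 155.1 83 0.13
l 81.48 n 412.2 s -99.9 39 0.16
r 70.51 n 533.9 s -96.2 39 4.08
gap mid 477.83282 width 144.70595 board mid 473.08673 121.71268
```

```bash
python3 rel.py pics/d_wrist.png "((20,185,2),(235,300),(350,395))" "((258,335,2),(250,300),(359,400))"
```

```text
d 80.98 n 405.5 s 151.6 83 0.07
h 81.11 n 550.2 s 155.1 83 0.13
l 81.48 n 412.2 s -99.9 39 0.16
r 81.1 n 541.1 s -94.5 39 0.15
gap mid 477.83282 width 144.70595 board mid 476.68225 128.90378
```

{"fn": "drive_tool", "kwargs": {
  "xyz": [
    [-7,-44,-25],
    [-7,-44,-30],
    [-7,-44,-30],
    [-7,-44,-30],
    [-7,-44,-30],
    [-8,-46,-30],
    [0,0,-30],
    [0,0,0]
  ],
  "turn": [-0.02,-0.018,0,0,0,0,0,0]
}}

```text
t: 9.02
tool_pos: [432.2, -306.2, 159.0]
tcp_rot: [-2.4, -2.021, -0.024]
ft_force: [0.6, 1.0, 0.8]
width: 87.3
```

```bash
sed -i 's/^g=.*/g=np.array([.1495,.9888]);nv=np.array([.9888,-.1495])/' look.py edge.py; python3 look.py e wrist
```

```text
t 9.025 tcp [ 432.2 -306.2  159. ] n,s 473.1 -238.2 jaw deg -9.79 F [0.6 1.  0.8] q [-0.17  0.23  0.81  1.85 -0.2   1.14  0.54]
wrist board 0.97 [ 454.1 -212.9] n,s 480.9 -142.7 [103.2 131.9] 81.1
wrist cake 0.77 [ 455.6 -203.6] n,s 480.9 -133.2 [ 62.5 106.2] 80.3
```

View pics/e_wrist.png

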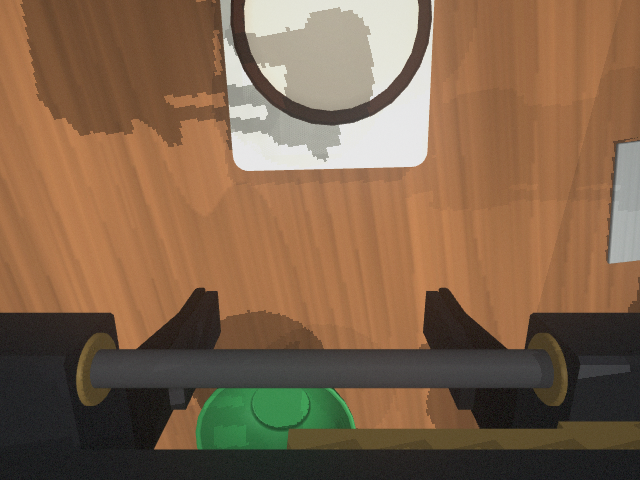

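Run:
```python
from h import *
g=np.array([.1495,.9888]);nv=np.array([.9888,-.1495]);c=cam('wrist')
for uv,z in(((285,382),45),((240,169),16),((330,168),16),((420,165),16)):
    P=back(c,uv,z)[0]; print(uv,P.round(1),(P[:2]@nv).round(1),(P[:2]@g).round(1))
```

```text
(285, 382) [ 391.9 -403.6   45. ] 447.8 -340.5
(240, 169) [ 388.1 -253.2   16. ] 421.6 -192.4
(330, 168) [ 448.5 -262.9   16. ] 482.8 -192.9
(420, 165) [ 509.3 -271.3   16. ] 544.2 -192.1
```

{"fn": "drive_tool", "kwargs": {
  "xyz": [
    [4,5,-40],
    [4,5,-40],
    [2,5,-35],
    [0,3,-12],
    [0,0,-5],
    [0,0,0]
  ],
  "turn": [0.01,0.011,0,0,0,0]
}}

```text
t: 9.93
tool_pos: [452.6, -287.3, 36.0]
tcp_rot: [2.362, 2.051, 0.046]
ft_force: [-0.2, -0.6, 0.6]
width: 86.9
```

```bash
python3 look.py f wrist
```

```text
t 9.925 tcp [ 452.6 -287.3   36. ] n,s 490.5 -216.5 jaw deg -8.07 F [-0.2 -0.6  0.6] q [-0.11  0.41  0.71  1.95 -0.38  0.88  0.66]
wrist board 0.6 [ 450.5 -231.2] n,s 480.1 -161.3 [ 64.5 131. ] 81.7
wrist cake 0.79 [ 455.5 -205.9] n,s 481.2 -135.5 [ 53.9 102.7] 82.3
```

View pics/f_wrist.png

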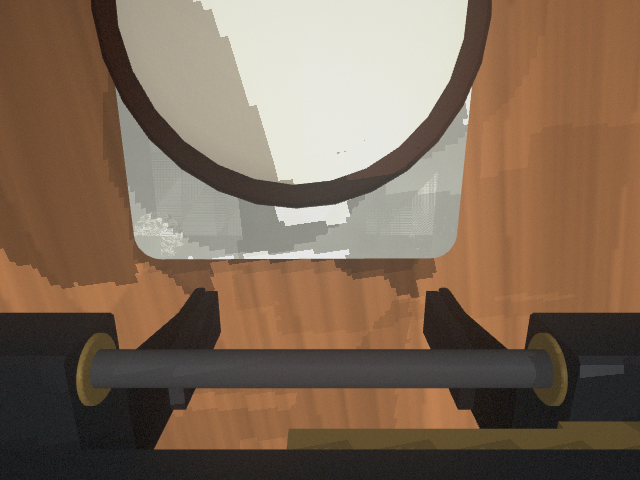

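{"fn": "drive_tool", "kwargs": {
  "xyz": [
    [-5,0,-5],
    [-4,0,-5],
    [0,0,0]
  ],
  "turn": [-0.01,0,0]
}}

```text
t: 10.45
tool_pos: [443.0, -287.9, 26.1]
tcp_rot: [2.373, 2.036, 0.047]
ft_force: [0.7, 0.3, 0.2]
width: 87.0
```

```bash
python3 look.py g wrist
```

```text
t 10.45 tcp [ 443.  -287.9   26.1] n,s 481.1 -218.4 jaw deg -8.73 F [0.7 0.3 0.2] q [-0.1   0.42  0.71  1.98 -0.39  0.85  0.67]
wrist board 0.83 [ 450.3 -229.9] n,s 479.7 -160.0 [ 69. 132.] 79.5
wrist cake 0.56 [ 454.5 -207.9] n,s 480.5 -137.7 [ 50.1 102.1] 81.7
```

View pics/g_wrist.png

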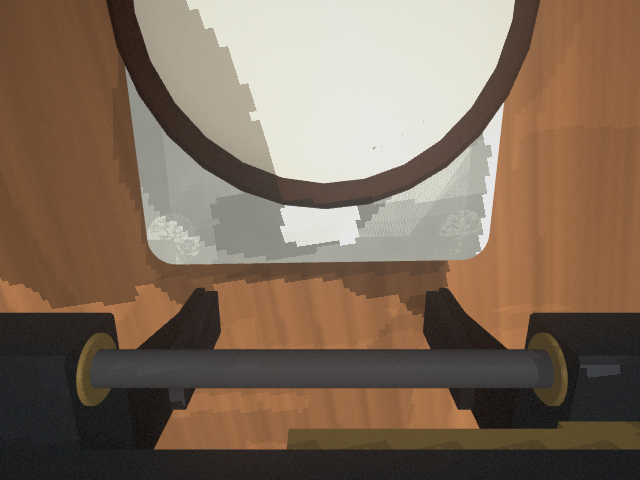

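{"fn": "drive_tool", "kwargs": {
  "xyz": [
    [0.6,4,-1],
    [0.6,4,0],
    [0.5,3,0],
    [0.5,3,0],
    [0.5,3,0],
    [0.6,4,0],
    [0.6,4,0],
    [0.6,4,0]
  ],
  "turn": [0,0,0,0,0,0,0,0]
}}

```text
t: 11.6
tool_pos: [448.4, -258.5, 25.7]
tcp_rot: [2.371, 2.034, 0.046]
ft_force: [-0.1, -2.4, -1.4]
width: 87.2
```

```bash
python3 look.py i wrist
```

```text
t 11.6 tcp [ 448.4 -258.5   25.7] n,s 482.0 -188.6 jaw deg -8.75 F [-0.1 -2.4 -1.4] q [-0.17  0.39  0.71  2.01 -0.37  0.84  0.6 ]
wrist board 0.9 [ 452.4 -215.5] n,s 479.6 -145.5 [ 63.6 130.5] 80.5
wrist cake 0.83 [ 458.  -184.4] n,s 480.5 -113.9 [ 63.2 101.9] 81.7
```

View pics/i_wrist.png

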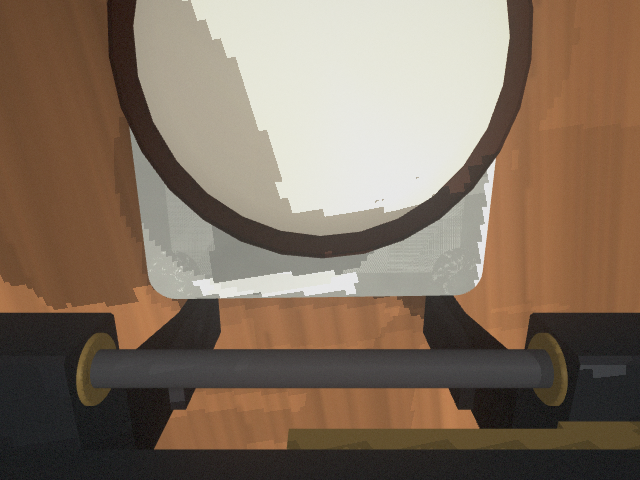

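{"fn": "drive_tool", "kwargs": {
  "xyz": [
    [0.6,4,0],
    [0.6,4,0],
    [0.6,4,0],
    [0.6,4,0],
    [0,0,0]
  ],
  "turn": [0,0,0,0,0]
}}

```text
t: 12.38
tool_pos: [451.1, -241.2, 25.8]
tcp_rot: [2.37, 2.035, 0.046]
ft_force: [-0.0, -1.8, -0.9]
width: 87.0
```

```bash
python3 look.py j top scene
```

```text
t 12.375 tcp [ 451.1 -241.2   25.8] n,s 482.1 -171.0 jaw deg -8.72 F [-0.  -1.8 -0.9] q [-0.2   0.38  0.71  2.02 -0.36  0.83  0.56]
top board 0.77 [ 461.4 -137. ] n,s 476.7 -66.4 [161.1 135.2] 80.4
top cake 0.88 [ 462.  -142.4] n,s 478.1 -71.8 [101.2 106.9] 1.5
scene board 0.72 [ 475.1 -125.8] n,s 488.6 -53.4 [184.4 130.7] 81.8
scene cake 0.76 [ 493.3 -107.6] n,s 503.9 -32.7 [160.5 100.3] 55.6
```

Run:
```python
import cv2,numpy as np
a=cv2.imread('pics/j_top.png')[120:320,240:440]; b=cv2.imread('pics/j_scene.png')[150:310,200:430]
a=cv2.resize(a,(400,400),interpolation=3); b=cv2.resize(b,(400,278),interpolation=3); b=cv2.copyMakeBorder(b,0,122,0,0,0)
cv2.imwrite('pics/jz.png',np.hstack([a,b]))
```

View pics/jz.png

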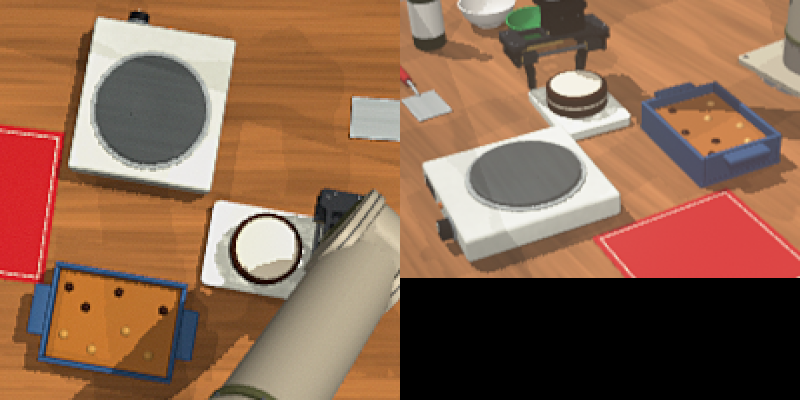

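```bash
cat > relt.py <<'E'
import sys
from h import *
im=cv2.imread(sys.argv[1])[:,:,::-1].astype(float); bc=eval(sys.argv[2]); br=eval(sys.argv[3]); bb=eval(sys.argv[4]) if len(sys.argv)>4 else None
c=cam('top'); sat=im[...,0]-im[...,2]
def line(cols,rows,lev,sign,z):
    P=[]
    for u in cols:
        v=sat[:,u]
        for r in rows:
            a,b=v[r],v[r+1]
            if (a-lev)*(b-lev)<=0 and (b-a)*sign>0: P.append((u,r+(lev-a)/(b-a))); break
    W=back(c,np.array(P,float),z)[:,:2]
    vx,vy,x,y=cv2.fitLine(W.astype(np.float32),cv2.DIST_HUBER,0,.01,.01).ravel()
    if vy<0: vx,vy=-vx,-vy
    return np.array([vx,vy]),np.array([x,y]),len(P),np.abs((W-[x,y])@[vy,-vx]).mean()
h=line(range(285,340),range(195,235),22,1,0); d=line(range(272,330),range(240,275),15,-1,55)
b=line(range(*bc),range(*br),25,-1,16)
g=h[0]+d[0]; g/=np.linalg.norm(g); n=np.array([g[1],-g[0]])
for nm,k in zip('hdb',(h,d,b)): print(nm,round(np.degrees(np.arctan2(k[0][1],k[0][0])),2),'n',round(k[1]@n,1),'s',round(k[1]@g,1),k[2],round(k[3],2))
print('gap mid',(h[1]@n+d[1]@n)/2,'w',(h[1]-d[1])@n,'board mid',b[1]@n-65)
if bb:
    b=line(range(*bb[0]),range(*bb[1]),25,1,16); print('b2',round(np.degrees(np.arctan2(b[0][1],b[0][0])),2),b[1]@n+65,b[2:])
E
python3 relt.py pics/j_top.png "(352,392)" "(212,235)" "((352,382),(255,280))"
python3 - <<'E'
from h import *
c=cam('top')
E
```

```text
h 81.45 n 552.9 s 122.4 55 1.28
d 81.58 n 407.0 s 130.2 58 0.17
b 81.14 n 542.6 s -70.0 40 0.47
gap mid 479.96445 w 145.90863 board mid 477.5597
b2 81.09 478.3224 (30, np.float64(1.1430782337229315))
```

{"fn": "drive_tool", "kwargs": {
  "xyz": [
    [0.6,4,0],
    [0.9,5.5,0],
    [1,6,0],
    [1,6,0],
    [1,6,0],
    [1,6,0],
    [1,6,0],
    [1,6,0]
  ],
  "turn": [0,0,0,0,0,0,0,0]
}}

```text
t: 13.68
tool_pos: [458.6, -194.4, 25.8]
tcp_rot: [2.371, 2.032, 0.044]
ft_force: [-0.5, -3.8, -1.0]
width: 87.2
```

```bash
python3 look.py k top; python3 relt.py pics/k_top.png "(345,372)" "(212,240)"
```

```text
t 13.675 tcp [ 458.6 -194.4   25.8] n,s 482.5 -123.6 jaw deg -8.82 F [-0.5 -3.8 -1. ] q [-0.31  0.34  0.71  2.06 -0.33  0.81  0.44]
top board 0.84 [470.4 -82.6] n,s 477.4 -11.3 [142.7 130.9] 80.2
top cake 0.91 [468.3 -97.8] n,s 477.7 -26.7 [104.3 106.9] 1.5
h 81.56 n 553.1 s 124.5 55 1.64
d 81.6 n 407.1 s 160.5 58 1.56
b 81.37 n 542.8 s -20.2 27 0.53
gap mid 480.12177 w 145.97336 board mid 477.8058
```

Run:
```python
import cv2,numpy as np
a=cv2.imread('pics/k_top.png')[150:300,240:440]
cv2.imwrite('pics/kz.png',cv2.resize(a,(800,600),interpolation=2))
```

```text
(no output)
```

View pics/kz.png

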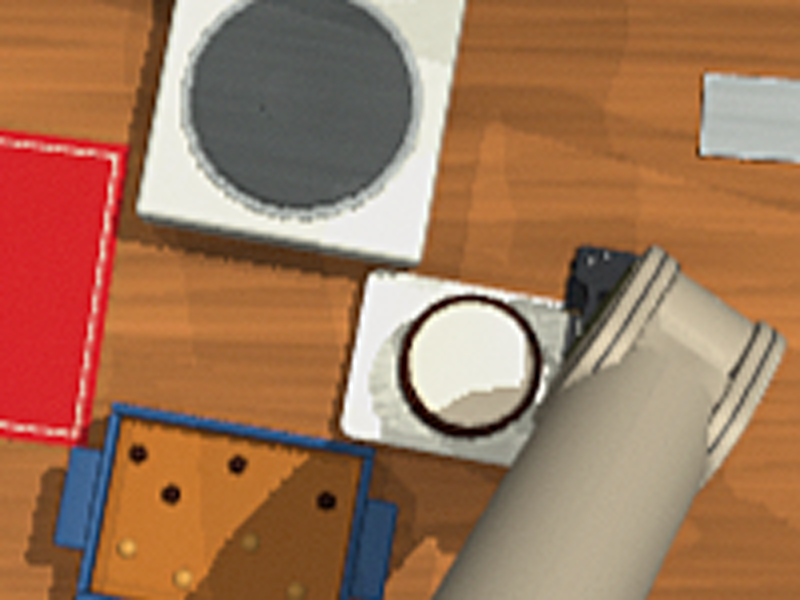

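{"fn": "drive_tool", "kwargs": {
  "xyz": [
    [1,6,0],
    [1,6,0],
    [1,6,0],
    [1,6,0],
    [1,6,0],
    [1,6,0],
    [1,6,0],
    [1,6,0]
  ],
  "turn": [0,0,0,0,0,0,0,0]
}}

```text
t: 14.82
tool_pos: [466.9, -143.8, 25.9]
tcp_rot: [2.372, 2.031, 0.044]
ft_force: [-0.5, -3.3, 0.6]
width: 86.7
```

```bash
python3 look.py l top; python3 relt.py pics/l_top.png "(345,365)" "(212,245)"
python3 - <<'E'
import cv2,numpy as np
a=cv2.imread('pics/l_top.png')[150:300,240:440]
cv2.imwrite('pics/lz.png',cv2.resize(a,(800,600),interpolation=2))
E
```

```text
t 14.825 tcp [ 466.9 -143.8   25.9] n,s 483.2 -72.4 jaw deg -8.85 F [-0.5 -3.3  0.6] q [-0.41  0.32  0.7   2.09 -0.3   0.8   0.32]
top board 0.79 [478.8 -37.4] n,s 479.0 34.6 [157.2 133.6] 81.6
top cake 0.69 [474.5 -47.3] n,s 476.2 24.2 [107.5 107. ] 1.5
h 81.63 n 563.8 s 58.8 55 1.29
d 94.9 n 427.6 s 102.2 58 11.24
b 81.92 n 538.8 s -69.9 20 0.91
gap mid 495.70193 w 136.1167 board mid 473.8028
```

View pics/lz.png

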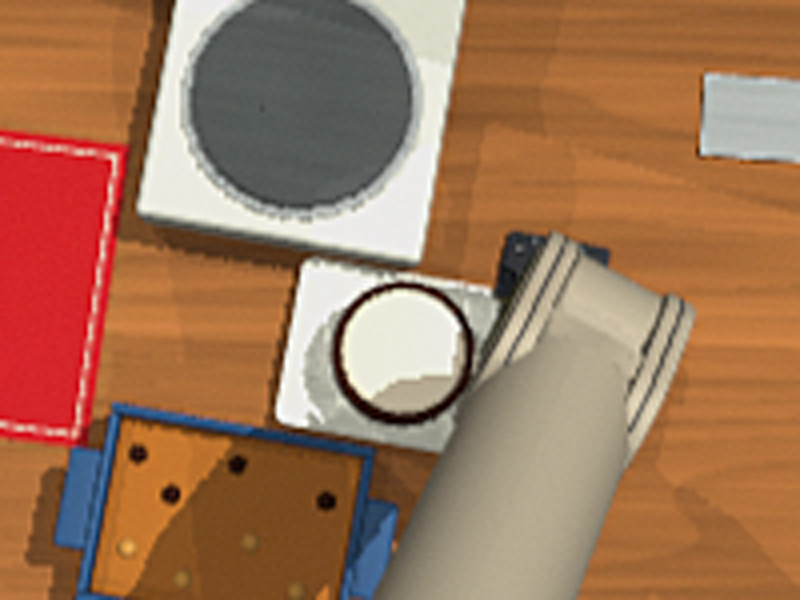

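```bash
sed -i "s/range(285,340),range(195,235)/range(280,312),range(195,235)/; s/range(272,330),range(240,275)/range(270,305),range(240,268)/" relt.py; python3 relt.py pics/k_top.png "(335,372)" "(216,240)"; python3 relt.py pics/l_top.png "(318,340)" "(213,240)"
```

```text
h 81.19 n 552.4 s 176.4 32 1.32
d 81.48 n 406.4 s 175.8 35 0.16
b 80.51 n 543.4 s -5.8 37 0.62
gap mid 479.4309 w 146.00536 board mid 478.37634
h 81.63 n 552.8 s 177.4 32 1.29
d 81.41 n 406.9 s 182.7 35 0.18
b 81.46 n 545.2 s 66.9 22 0.38
gap mid 479.87897 w 145.92006 board mid 480.15985
```

{"fn": "drive_tool", "kwargs": {
  "xyz": [
    [0.8,6,0],
    [0.9,6,0],
    [0.9,6,0],
    [0.8,6,0],
    [0.9,6,0],
    [0.9,6,0],
    [0.9,6,0],
    [0.9,6,0]
  ],
  "turn": [0,0,0,0,0,0,0,0]
}}

```text
t: 15.98
tool_pos: [474.2, -93.2, 25.9]
tcp_rot: [2.372, 2.031, 0.044]
ft_force: [-0.4, -3.8, 0.6]
width: 87.0
```

```bash
python3 look.py m top; python3 relt.py pics/m_top.png "(300,325)" "(213,240)"
python3 - <<'E'
import cv2,numpy as np
a=cv2.imread('pics/m_top.png')[150:300,220:420]
cv2.imwrite('pics/mz.png',cv2.resize(a,(800,600),interpolation=2))
E
```

```text
t 15.975 tcp [474.2 -93.2  25.9] n,s 482.8 -21.3 jaw deg -8.88 F [-0.4 -3.8  0.6] q [-0.51  0.3   0.69  2.1  -0.28  0.79  0.19]
top board 0.68 [486.2  25.9] n,s 476.9 98.3 [130.2 129.9] 80.2
top cake 0.85 [482.1   3.4] n,s 476.2 75.5 [107.6 101.2] 1.5
h 81.66 n 553.2 s 160.3 32 1.24
d 81.53 n 407.1 s 173.3 35 8.13
b 81.66 n 545.2 s 97.1 12 6.83
gap mid 480.15936 w 146.15483 board mid 480.20874
```

View pics/mz.png

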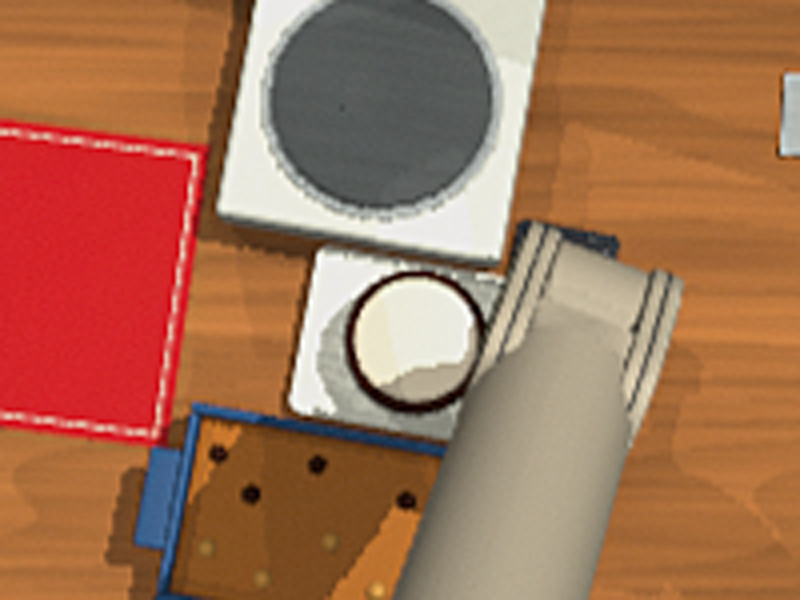

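{"fn": "drive_tool", "kwargs": {
  "xyz": [
    [0.9,6,0],
    [0.9,6,0],
    [0.9,6,0],
    [0.9,6,0],
    [0.9,6,0],
    [0.9,6,0],
    [0.9,6,0],
    [0.9,6,0]
  ],
  "turn": [0,0,0,0,0,0,0,0]
}}

```text
t: 17.12
tool_pos: [481.6, -42.7, 25.9]
tcp_rot: [2.373, 2.03, 0.043]
ft_force: [-0.3, -3.7, 0.3]
width: 86.7
```

```bash
python3 look.py n top wrist
python3 - <<'E'
import cv2,numpy as np
a=cv2.imread('pics/n_top.png')[150:300,200:400]
b=cv2.imread('pics/n_wrist.png')
cv2.imwrite('pics/nz.png',np.hstack([cv2.resize(a,(400,300),interpolation=2),cv2.resize(b,(400,300))]))
E
```

```text
t 17.125 tcp [481.6 -42.7  25.9] n,s 482.6 29.8 jaw deg -8.9 F [-0.3 -3.7  0.3] q [-0.6   0.3   0.67  2.1  -0.27  0.79  0.07]
top board 0.87 [495.9  78.9] n,s 478.5 152.2 [126.3 135.1] 80.7
top cake 0.8 [491.8  61.1] n,s 477.2 134.0 [ 89.7 107.3] 81.0
wrist board 0.58 [ 4.856e+02 -2.000e-01] n,s 480.2 72.4 [ 62.3 130.3] 80.3
wrist cake 0.96 [491.5  31.2] n,s 481.3 104.3 [ 63.3 101.8] 81.6
```

View pics/nz.png

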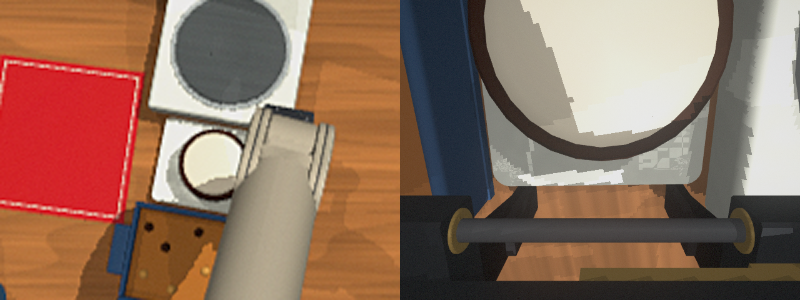

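View pics/n_wrist.png

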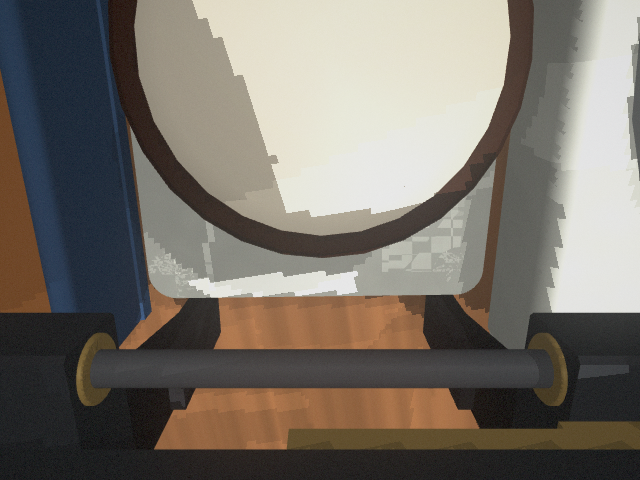

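Run:
```python
import cv2,numpy as np
im=cv2.imread('pics/n_wrist.png')[:,:,::-1].astype(int)
for r in(190,220,250,270):
    print(r,(im[r,122:152,0]-im[r,122:152,2]).tolist()); print('   ',(im[r,480:516,0]-im[r,480:516,2]).tolist())
```

```text
190 [-25, -32, -31, -36, -27, -17, -19, -22, -19, -20, -17, -19, -16, 12, 41, 39, 7, 6, 10, 6, 6, 6, 6, 6, 6, 6, 7, 8, 6, 6]
    [6, 8, 8, 9, 7, 8, 7, 6, 7, 5, 7, 9, 25, 35, 33, 36, 37, 37, 36, 36, 35, 37, 37, 30, 6, 7, 8, 2, 4, 4, 3, 6, 4, 5, 3, 3]
220 [-22, -26, -22, -22, -20, -31, -39, -41, -40, -18, -20, -20, -20, -18, -22, -19, -16, 10, 42, 35, 7, 8, 8, 5, 6, 4, 6, 7, 8, 7]
    [8, 8, 8, 7, 8, 7, 8, 7, 6, 38, 37, 35, 36, 38, 36, 39, 37, 38, 40, 36, 5, 7, 5, 6, 6, 5, 5, 6, 5, 3, 3, 6, 5, 5, 3, 7]
250 [-22, -25, -24, -26, -21, -23, -24, -22, -22, -30, -36, -33, -36, -26, -17, -24, -22, -21, -21, -15, -16, 9, 39, 27, 9, 9, 7, 9, 8, 7]
    [7, 7, 6, 7, 7, 26, 39, 36, 39, 36, 37, 35, 36, 40, 39, 37, 23, 5, 3, 3, 6, 6, 5, 6, 4, 5, 4, 5, 4, 5, 4, 4, 6, 7, 6, 6]
270 [-21, -25, -21, -20, -25, -24, -22, -22, -21, -22, -22, -19, -25, -36, -37, -37, -20, -21, -19, -22, -19, -19, -20, -20, 26, 40, 9, 11, 8, 10]
    [7, 6, 8, 34, 38, 37, 39, 37, 36, 40, 38, 38, 39, 38, 13, 4, 5, 6, 4, 4, 6, 4, 7, 5, 5, 4, 4, 5, 4, 5, 5, 6, 5, 3, 4, 4]
```

Run:
```python
from h import *
g=np.array([.1495,.9888]);nv=np.array([.9888,-.1495]);c=cam('wrist')
for r,d,l,rr,h in((190,134.8,137.8,491.7,503.3),(220,138.6,141.8,488.5,499.6),(250,142.8,145.3,484.7,496.2),(270,145.6,147.7,482.4,494)):
    v=[back(c,(u,r),z)[0][:2]@nv for u,z in((d,0),(l,16),(rr,16),(h,0))]; s=back(c,(300,r),8)[0][:2]@g; print(round(s),np.round(v,1),'left gap',round(v[1]-v[0],1),'right',round(v[3]-v[2],1))
```

```text
82 [408.1 415.7 545.1 557. ] left gap 7.6 right 11.9
70 [408.  415.7 545.2 557. ] left gap 7.7 right 11.8
58 [408.1 415.5 545.  557.1] left gap 7.5 right 12.1
49 [408.1 415.5 545.  557.2] left gap 7.3 right 12.2
```

{"fn": "drive_tool", "kwargs": {
  "xyz": [
    [1,6,0],
    [1,6,0],
    [1,6,0],
    [1,6,0],
    [1,6,0],
    [1,6,0],
    [1,6,0],
    [1,6,0]
  ],
  "turn": [0,0,0,0,0,0,0,0]
}}

```text
t: 18.42
tool_pos: [489.8, 6.6, 25.9]
tcp_rot: [2.374, 2.028, 0.041]
ft_force: [-0.2, -5.0, 1.6]
width: 87.2
```

```bash
python3 look.py o wrist
```

```text
t 18.425 tcp [489.8   6.6  25.9] n,s 483.3 79.7 jaw deg -8.99 F [-0.2 -5.   1.6] q [-0.69  0.31  0.65  2.08 -0.26  0.8  -0.04]
wrist board 0.98 [493.8  49. ] n,s 480.9 122.3 [ 62.8 130.6] 80.2
wrist cake 0.67 [499.8  80.8] n,s 482.1 154.6 [ 63.8 101.9] 81.5
```

View pics/o_wrist.png

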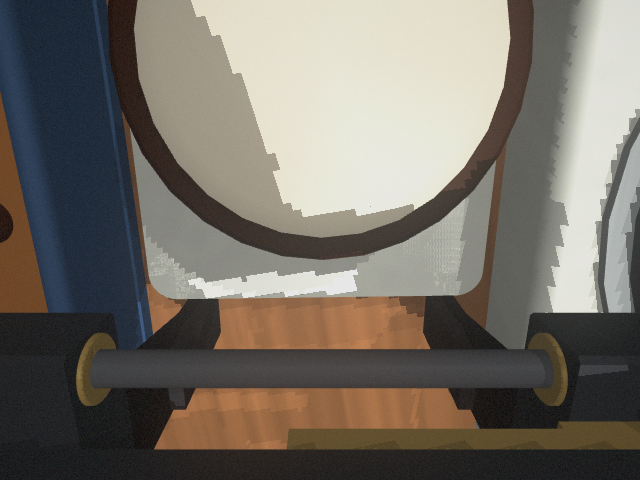

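{"fn": "drive_tool", "kwargs": {
  "xyz": [
    [0.9,6,0],
    [0.9,6,0],
    [0.9,6,0],
    [0.9,6,0],
    [0.9,6,0],
    [0.9,6,0],
    [0.9,6,0],
    [0.9,6,0]
  ],
  "turn": [0.002,0.002,0,0,0,0,0,0]
}}

```text
t: 19.58
tool_pos: [497.2, 57.1, 25.8]
tcp_rot: [2.37, 2.032, 0.041]
ft_force: [-1.1, -5.1, 2.2]
width: 86.9
```

{"fn": "drive_tool", "kwargs": {
  "xyz": [
    [0.9,6,0],
    [0.9,6,0],
    [0.9,6,0],
    [0.9,6,0],
    [0.9,6,0],
    [0.9,6,0],
    [0.9,6,0],
    [0.9,6,0]
  ],
  "turn": [0,0,0,0,0,0,0,0]
}}

```text
t: 20.58
tool_pos: [504.6, 108.2, 25.8]
tcp_rot: [2.37, 2.032, 0.04]
ft_force: [-0.2, -5.8, 3.0]
width: 87.1
```

```bash
python3 look.py p wrist top
```

```text
t 20.575 tcp [504.6 108.2  25.8] n,s 482.8 182.4 jaw deg -8.8 F [-0.2 -5.8  3. ] q [-0.83  0.36  0.6   2.01 -0.27  0.82 -0.23]
wrist board 0.68 [508.7 150.5] n,s 480.5 224.9 [ 61.7 130.6] 80.4
wrist cake 0.76 [514.5 182.5] n,s 481.5 257.3 [ 63.8 102.2] 81.7
top board 0.62 [521.9 258. ] n,s 477.4 333.2 [140.5  82.9] 2.4
top cake 0.74 [513.4 232.6] n,s 472.9 306.7 [105.4  44.8] 2.4
```

View pics/p_wrist.png

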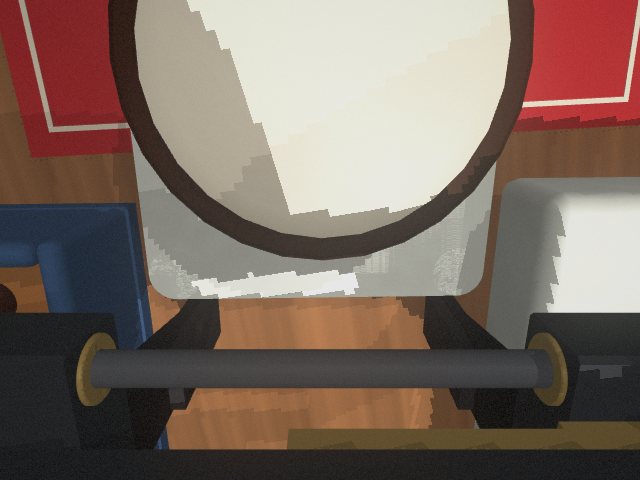

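View pics/p_top.png

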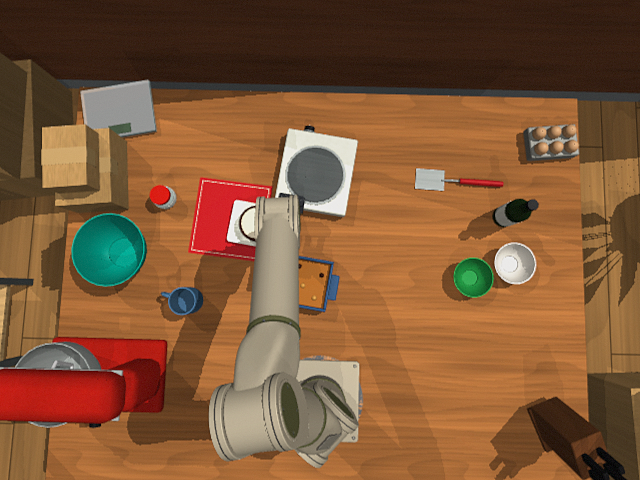

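Run:
```python
from h import *
g=np.array([.1495,.9888]);nv=np.array([.9888,-.1495]);c=cam('wrist')
for uv,z in(((30,157),1),((128,151),1),((510,130),1),((600,125),1),((180,298),16),((460,297),16)):
    P=back(c,uv,z)[0]; print(uv,P.round(1),(P[:2]@nv).round(1),(P[:2]@g).round(1))
```

```text
(30, 157) [403.2 189.1   1. ] 370.4 247.3
(128, 151) [440.6 185.5   1. ] 407.9 249.3
(510, 130) [588.2 170.5   1. ] 556.1 256.6
(600, 125) [623.6 167.    1. ] 591.6 258.3
(180, 298) [450.8 128.2  16. ] 426.6 194.1
(460, 297) [559.9 110.2  16. ] 537.2 192.7
```

{"fn": "drive_tool", "kwargs": {
  "xyz": [
    [0.9,6,0],
    [0.9,6,0],
    [0.9,6,0],
    [0.9,6,0],
    [0.9,6,0],
    [0.9,6,0],
    [0.9,6,0],
    [0.9,6,0]
  ],
  "turn": [0,0,0,0,0,0,0,0]
}}

```text
t: 21.88
tool_pos: [512.0, 154.5, 25.8]
tcp_rot: [2.373, 2.026, 0.033]
ft_force: [-1.3, -5.2, 3.6]
width: 86.5
```

{"fn": "drive_tool", "kwargs": {
  "xyz": [
    [0.9,6,0],
    [0.9,6,0],
    [0.9,6,0],
    [0.9,6,0],
    [0.8,5,0],
    [0.6,4,0],
    [0.3,2,0],
    [0,0,0]
  ],
  "turn": [0,0,0,0,0,0,0,0]
}}

```text
t: 22.88
tool_pos: [517.6, 188.0, 25.8]
tcp_rot: [2.373, 2.02, 0.025]
ft_force: [-0.6, -3.3, 2.5]
width: 86.9
```

```bash
python3 look.py q wrist
```

```text
t 22.875 tcp [517.6 188.   25.8] n,s 483.7 263.3 jaw deg -9.18 F [-0.6 -3.3  2.5] q [-0.93  0.43  0.57  1.92 -0.28  0.85 -0.38]
wrist board 0.76 [521.8 228.7] n,s 481.7 304.2 [ 60.7 130.5] 80.0
wrist cake 0.83 [527.9 261.2] n,s 483.0 337.2 [ 63.9 102. ] 81.2
```

View pics/q_wrist.png

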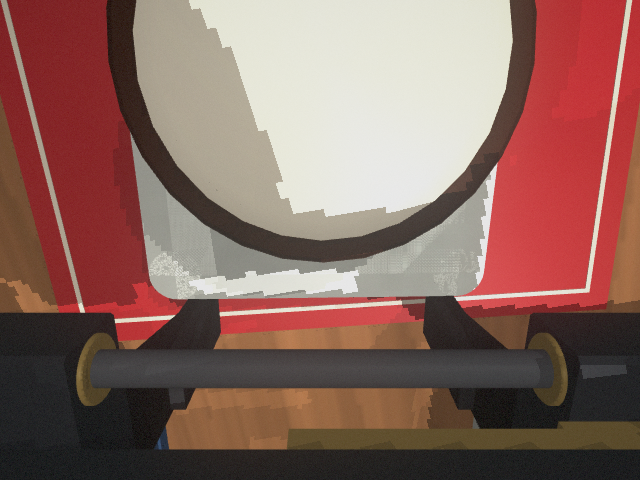

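{"fn": "drive_tool", "kwargs": {
  "xyz": [
    [0.6,4,0],
    [0.7,5,0],
    [0.3,2,0],
    [0,0,0],
    [-1.2,-8,0],
    [-1.5,-10,0],
    [0,0,20],
    [0,0,40]
  ],
  "turn": [0,0,0,0,0,0,0,0]
}}

```text
t: 24.02
tool_pos: [513.7, 178.4, 84.2]
tcp_rot: [2.375, 2.021, 0.016]
ft_force: [1.1, 0.4, 0.2]
width: 87.1
```

{"fn": "drive_tool", "kwargs": {
  "xyz": [
    [0,0,55],
    [0,0,55],
    [0,0,55],
    [0,0,55],
    [0,-40,30],
    [0,-40,0],
    [0,0,0]
  ],
  "turn": [0,0,0,0,0,0,0]
}}

```text
t: 24.9
tool_pos: [512.2, 93.2, 344.9]
tcp_rot: [2.377, 2.023, 0.029]
ft_force: [-0.5, 0.7, 0.8]
width: 87.0
```

```bash
python3 look.py r top wrist
python3 - <<'E'
from h import *
optics.camera('top')
for cn in('top','wrist'):
    c=cam(cn)
    for q in nets.trace(cn,'mat')[:1]:
        rr,_=rect(q['region'],c,1); print(cn,q['p'],rr)
E
```

```text
t 24.9 tcp [512.2  93.2 344.9] n,s 492.5 168.7 jaw deg -9.22 F [-0.5  0.7  0.8] q [-0.98  0.02  0.73  1.61 -0.    1.49 -0.41]
top board 0.6 [529.7 295. ] n,s 479.6 370.9 [171.2 132.4] 80.4
top cake 0.76 [526.1 291.6] n,s 476.6 367.0 [109.9  99.7] 18.3
wrist board 0.79 [524.3 244.9] n,s 481.9 320.6 [ 74.4 130.1] 81.3
wrist cake 0.66 [526.8 252. ] n,s 483.2 328.0 [40.4 99.7] 81.5
top 0.61 ((534.2442016601562, 307.2586669921875), (207.50938415527344, 243.91075134277344), 83.58747863769531)
wrist 0.66 ((528.667236328125, 232.41212463378906), (113.4826889038086, 239.88612365722656), 84.01905059814453)
```

View pics/r_top.png

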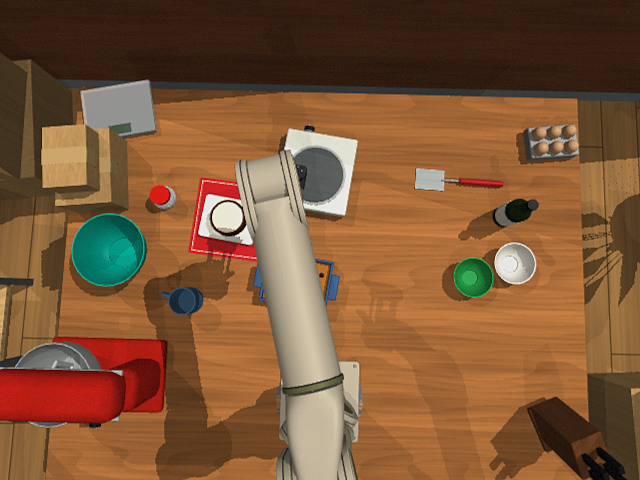

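View pics/r_wrist.png

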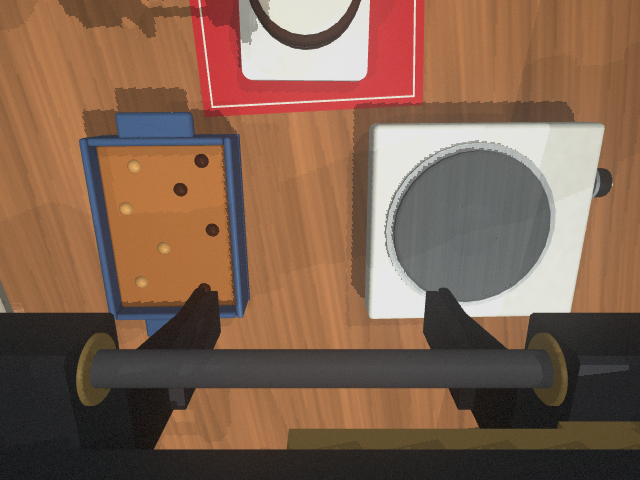

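```bash
python3 -c "
from station import hand_in,sense; print(sense()['ft_force'],sense()['dq'].round(4)); print(hand_in())"
```

```text
[-1.23536764 -0.52838883  0.10038507] [ 0.0017 -0.0038  0.0028 -0.0014  0.0001 -0.0004 -0.0008]
the job is handed in; nothing more can be done
None
```

The board is through the gap and lies wholly on the red mat with the cake in place. I handed in the job at about 25 s.

- **What I did:** I nudged the board about 11 mm sideways onto the gap's middle line. Then I pushed it straight through with both fingers on its short end, at roughly 50 mm/s. The side force readings stayed under 7 N throughout. At the end I backed off and raised the hand.
- **Final position:** From the top camera, the board's centre is about 5 mm from the mat's centre as measured at the start. That leaves roughly 25 to 30 mm of mat at each short end of the board.
- **Cake:** In the last top picture it sits about 5 mm from the board's middle, though the arm partly hid it. The pictures show it upright.
- **Everything else:** No other item looks moved in the pictures, but I did not measure them. The hand was free at about 345 mm height, touching nothing.
- **Checks that disagreed:** Camera estimates of the board's sideways position differed by about 2 to 4 mm. In the gap, the wrist camera read the clearance as about 149 − 130 mm, against 145 to 146 mm for the gap elsewhere. The last board and mat views were partly hidden by the arm.

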